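# Jaw away, trays stacked

## Robot

A 6-joint arm with a two-finger parallel gripper is mounted at the origin on the work surface. World frame = base frame: x ahead of the robot, y to its left, z up, the work surface at z = 0. Lengths are in m, angles in rad, forces in N, time in s.
With the tool pointing down it reaches from about 0.35 to 0.775 m from the base axis. Payload 7.3 kg.
Tool frame: the origin (TCP) lies midway between the tips of the shut fingers; the grasp point (between the pads) lies 19 mm behind it; z points along the fingers, y is the line along which they close (so a half turn about z gives the same grasp; the last joint's range is limited). The gripper opens to 92 mm and grips with 3 to 60 N. Pads are 19 mm wide; open, the fingers measure 130 mm over their backs; the gripper's body (75 mm by 190 mm) begins 47 mm behind the grasp point.
Start: joints at [-1.25, 0.342, 1.524, -0, 1.275, -0.146], TCP at [0.236, -0.469, 0.227] pointing down, gripper open.
Joint ranges: [-2.53, 2.53], [-0.77, 2.02], [0.04, 2.7], [-1, 4.14], [0.28, 2.66], [-3.11, 3.11]. Speed limits (rad/s): [2.57, 2.57, 3.14, 3.14, 3.14, 3.14].

## Interface

Orientations are given as a rotation vector (axis times angle).
In Python, from cell import sensors, vision, finish_job gives the robot as it stands.
- The arm moves only by the tool arm_command, never from a script. Its argument "increments" is a list that holds one entry, the list of rows, each a list of 6 numbers: the shift along the tool's x, y, z in mm, then the turn, a rotation vector about the tool's x, y, z in degrees. A call has 1 to 10 rows; each row is the pose to reach, as a shift and turn from the pose commanded when the call began, along the tool's axes at that moment; what a row does not reach only later rows make up. A row lasts 1/8 s, in which the tool goes at most 62.5 mm and 10.7 degrees, less where a joint would pass 70% of its speed; a pose out of reach is approached as far as the arm can. A call with a gripper value outside its range is refused whole. "claw" is the closure, from 0 (fully open) to 1 (shut), set as the call begins (left out, the last holds). The fingers move at their own pace and stop on an object; "grip_force" is the grip in N (left out, the last holds). Time passes only in rows, so rows that repeat a pose let the fingers close. It gives the time, the measured TCP pose, the force, the opening and the grip force at its end, in the units of the state.
- sensors.get_state(): the state, without advancing time (a new reading comes with each control period).
- vision.camera(name): name is "scene" or "top" or "wrist"; returns the picture (480x640x3 uint8, red, green, blue); there is no depth.
- vision.camera_model(name): a dict with "fx", "fy", "cx", "cy" (pixels), "R" (3x3) and "t" (3): a world point X has camera coordinates R X + t. Camera axes: x right, y down, z forward; pixel columns grow to the right and rows downward; lengths in m; the calibration is good to about 2 mm. A picture is of the moment at which its call begins: read the wrist's pose just before it. camera_model takes no time and is no camera call; for the wrist camera it gives the pose at the moment of the call.
- finish_job(): hands the job in; it is judged then, once.
The state is a dict: "t": time; "joints": joint angles; "joint_vel": joint speeds; "tau": joint torques, N m; "tcp_pos": TCP position; "ee_rot": TCP orientation; "wrist_force": force on the tool from outside, world axes, zero at the start; "ft_torque": the same for the moment, N m; "finger_gap": finger opening in m; "grip_force": force on a finger pad.
Only numpy, scipy, OpenCV 4.12 (cv2) and the standard library are available. Lean on these libraries where they do the work, as an engineer would, in place of code of your own. Each camera call takes 0.05 s, during which the arm holds its last target. There are 200 camera calls.

## Task

The two parts trays in the corner of the bench are nested one inside the other. Take the upper tray out and stand it on the bench, lay the chuck jaw on its base, flat on the floor of the lower tray, then put the upper tray back on the lower one turned end for end, so that it sits level on the rim lugs above the jaw and is not nested again. Leave the lower tray where it is, drop nothing, and do not disturb the other things on the bench.

Things in the scene. Friction and masses are not known exactly. Their poses are not given: they have to be found in the camera images.
- tray_low: lower of two equal grey moulded stack-nest trays (all lengths in mm), loose, 400 g, on the bench in the corner. Open box, walls 3 thick, flaring 1 in 7: base 150 x 120, rim 173 x 143 (188 x 149 over grips and bead), 80 high. Origin: centre of the underside; x along the length, y across, z up. Inner floor at z = 3, clear of wall pillars for y = -43 to 43, 144 long
- low_lug_a (a point): top inner edge of one of the lower tray's 4 rim lugs, at x = 55, y = 48.5, z = 72 of the tray. Lugs are blocks 20 long (x) on both long walls, centred at x = 55 and x = -23, reaching in to y = +-48.5; flat tops 8 below the rim. A tray put in the same way round passes the lugs (it has channels there, 26 wide) and nests, origin 42 above this tray's
- low_lug_b (a point): the same edge of the lug at x = -23, y = -48.5, z = 72. A tray turned 180 degrees about z comes down with its floor on the four lugs, origin 72 above this tray's, inside the rim with about 7 play each way
- tray_top: upper tray, the lower one's twin in every size, origin and axes; loose, 400 g. It starts nested in the lower tray the same way round, origin 42 above the lower's, so its rim stands 42 above the lower rim. Mid each end wall is an upright flat grip panel, 75 wide (y), 10 thick (x = 84 to 94 from the centre), from z = 46 to the rim at z = 80: the place to pinch it from above, across the panel
- top_grip_a (a point): middle of the upper tray's grip panel at its +x end: x = 89, y = 0, z = 67 in the tray's frame, 13 below the rim
- top_grip_b (a point): middle of the upper tray's grip panel at its -x end: x = -89, y = 0, z = 67 in the tray's frame, 13 below the rim
- jaw: stepped steel chuck jaw, loose, 600 g, lying on its toothed base on the bench: 70 long (x), 32 wide (y), 45 high, flat parallel sides. Steps down towards +x: 45 high for x = -35 to -9, 35 high to x = 11, 24 high to x = 35. Origin: centre of the underside; centre of mass near x = -5, z = 18
- corner: fixed blue tool chest (235 high) and grey cast-iron angle plate (150 high) with the trays in their corner. Origin: on the bench under the trays. Chest: from y = 107 to 427, x = -170 to 125. Plate: upright face at x = -86, y = -105 to 103, foot out to x = -201. The trays' length lies along this y: 13 short of the chest and 12 of the plate, no room for a finger; their -y end and +x side are free
- holder: bystander: steel taper tool holder, standing upright, largest diameter 63, 136 high. Origin: centre of the underside
- gauge: bystander: steel ring gauge lying flat, 72 outside, 32 bore, 22 high. Origin: centre of the underside
- bar: bystander: square brass bar lying flat, 30 (x) x 110 (y) x 30 high. Origin: centre of the underside

How it is judged:
On the way, in this order (a step that is already met when the one before it is completed fails the run):
1. the upper tray stands upright on the bench, clear of the lower tray, and is let go (height (world z) of tray_top below 0.006 m and angle between tray_top's own z axis and vertical below 0.05 rad and horizontal distance between tray_top and tray_low above 0.14 m and contact force between the fingers and tray_top below 0.2 N and linear speed of tray_top below 0.02 m/s), for 0.2 s.
2. the jaw lies flat on the floor of the lower tray and is let go (x of jaw in the frame of tray_low between -0.075 and 0.075 m and y of jaw in the frame of tray_low between -0.05 and 0.05 m and z of jaw in the frame of tray_low between -0.002 and 0.012 m and angle between jaw's own z axis and vertical below 0.12 rad and contact force between the fingers and jaw below 0.2 N and linear speed of jaw below 0.02 m/s), for 0.2 s.
At the end, for the whole second after the job is handed in: Upper tray, turned end for end, rests on the lower one's lugs: origin 68 to 75.5 mm above the lower's, within 10 mm of centred, level with it within 0.03 rad. Jaw flat (0.12 rad) on the lower tray's floor. Lower tray upright, within 30 mm of its start. All released and at rest (all of step 2 and x of tray_top in the frame of tray_low between -0.01 and 0.01 m and y of tray_top in the frame of tray_low between -0.01 and 0.01 m and z of tray_top in the frame of tray_low between 0.068 and 0.0755 m and angle between the z axis of tray_top and the z axis of tray_low, either way round below 0.03 rad and angle between the x axis of tray_top and the x axis of tray_low, either way round below 0.15 rad and x of top_grip_a in the frame of tray_low below -0.05 m and distance of tray_low from where it was at the start of the episode below 0.03 m and angle between tray_low's own z axis and vertical below 0.05 rad and contact force between the fingers and tray_top below 0.2 N and contact force between the fingers and tray_low below 0.2 N and linear speed of each of tray_top, tray_low below 0.02 m/s); the robot touches nothing.
It fails at once if the tool holder, the ring gauge or the brass bar is moved more than 30 mm or tipped (distance of any of holder, gauge, bar from where it was at the start of the episode above 0.03 m or angle between holder's own z axis and vertical above 0.3 rad).
It fails at once if the jaw is dropped: faster than 0.5 m/s with no finger on it (linear speed of jaw above 0.5 m/s and contact force between the fingers and jaw below 0.2 N).
It fails at once if the upper tray is dropped: faster than 0.5 m/s with no finger on it (linear speed of tray_top above 0.5 m/s and contact force between the fingers and tray_top below 0.2 N).
It also fails if it takes over 72 s, if anything falls off the work surface, if the arm or the gripper's body presses on something with over 40 N, if the wrist force passes 120 N, or if a joint passes its speed limit or range.

## Working session

There is one attempt and no reset: what is moved stays moved. The work goes in short steps, Python scripts to look and compute and a tool call to move; the robot and the scene stay as the last step left them, time stands still between calls to the robot, and variables do not carry over. Pictures are saved under pics/ and viewed, at most 10 in all, crops included, and the job is handed in when it is done.

Besides the shell and the picture viewer there is one more tool, called after "Call:" by a JSON object that holds its "fn" and its "kwargs", one argument or row to a line. arm_command: Moves the arm, as the interface text tells. Its arguments: {"type":"object","properties":{"increments":{"type":"array"},"claw":{"type":"number"},"grip_force":{"type":"number"}},"required":["increments"]}

```bash
ls; mkdir -p pics; python3 - <<'E'
from cell import sensors, vision
import cv2,numpy as np
s=sensors.get_state();print(s)
for n in ("scene","top"):
    im=vision.camera(n);cv2.imwrite(f"pics/{n}0.png",im[:,:,::-1])
    m=vision.camera_model(n);print(n,m)
E
```

```text
pics
{'t': 0.0, 'joints': array([-1.24998236e+00,  3.42726943e-01,  1.52500504e+00, -9.11639864e-06,
        1.27537252e+00, -1.46004040e-01]), 'joint_vel': array([ 0.00109145,  0.00156045, -0.0005254 ,  0.00146427, -0.0024606 ,
        0.00045712]), 'tau': array([-1.42010569e-03, -4.31248248e+01, -2.44220603e+01,  7.17214867e-02,
        5.59448591e-02, -1.08560885e-04]), 'tcp_pos': array([ 0.23616455, -0.46844171,  0.22604694]), 'ee_rot': array([-3.05493837e+00, -7.26291896e-01,  2.20845053e-04]), 'wrist_force': array([-0.56098827, -0.02416624,  0.63916319]), 'ft_torque': array([ 0.09236968,  0.01766812, -0.05030453]), 'grip_force': 0.0, 'finger_gap': 0.09182453201163}
scene {'fx': 454.059580039903, 'fy': 454.059580039903, 'cx': 316.31600522856263, 'cy': 244.10042918213392, 'R': array([[-0.13017644,  0.9914048 , -0.01306193],
       [ 0.84329975,  0.10378186, -0.52732803],
       [-0.52143995, -0.07966081, -0.84956138]]), 't': array([ 0.12088943, -0.38066777,  1.19435128])}
top {'fx': 511.9700682558754, 'fy': 511.9700682558754, 'cx': 312.1082801971865, 'cy': 250.56053414651907, 'R': array([[-0.01749676, -0.99984214,  0.00309196],
       [-0.99805351,  0.01728015, -0.05992149],
       [ 0.0598586 , -0.00413438, -0.9981983 ]]), 't': array([-0.04830276,  0.50978632,  0.99816005])}
```

View pics/top0.png

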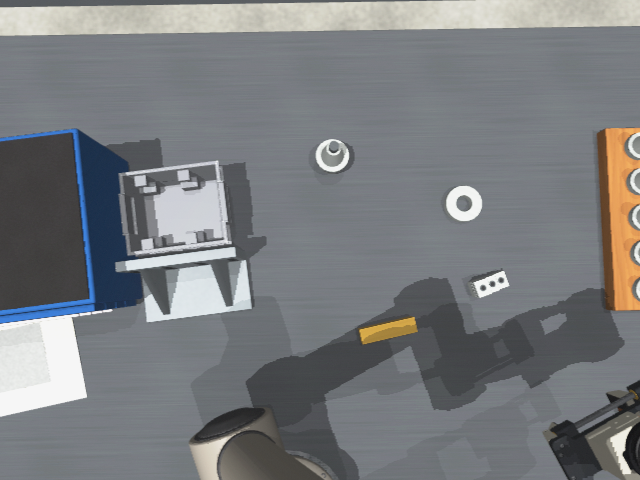

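View pics/scene0.png

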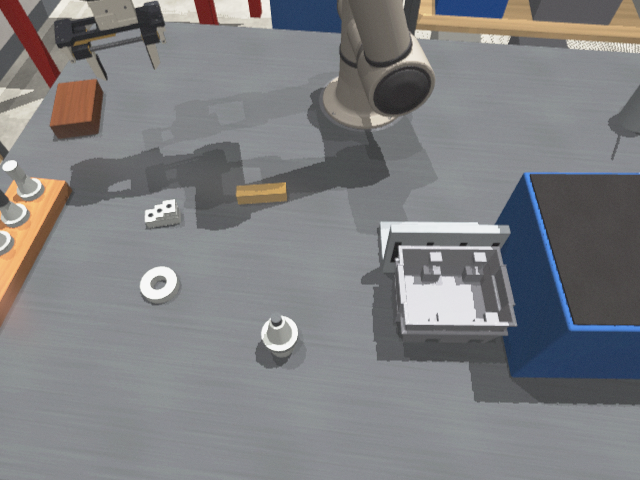

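The top view (image up = world +x, left = +y) shows the nested trays, with rim corners near (121,174), (219,162) and (232,246). The holder is at (332,155), the gauge at (464,203), the jaw at (488,284) and the bar at (388,330). The scene view agrees. Next I'll enlarge the trays and the jaw.

```bash
cat > h.py <<'E'
import numpy as np, cv2
from cell import sensors, vision
from scipy.spatial.transform import Rotation as Ro
def ray(n,px,z,m=None):
    m=m or vision.camera_model(n)
    R,t=np.array(m["R"]),np.array(m["t"]);o=-R.T@t
    d=R.T@np.array([(px[0]-m["cx"])/m["fx"],(px[1]-m["cy"])/m["fy"],1]);return o+d*(z-o[2])/d[2]
def proj(n,X,m=None):
    m=m or vision.camera_model(n)
    c=np.array(m["R"])@X+np.array(m["t"]);return np.array([m["fx"]*c[0]/c[2]+m["cx"],m["fy"]*c[1]/c[2]+m["cy"]])
def goal(tcp,yaw_y):
    """print move from present pose to a tool-down pose at tcp, tool y axis at heading yaw_y (deg, mod 180)"""
    s=sensors.get_state();R=Ro.from_rotvec(s["ee_rot"])
    best=None
    for k in(0,180):
        a=np.radians(yaw_y+k);y=np.array([np.cos(a),np.sin(a),0]);z=np.array([0,0,-1.]);x=np.cross(y,z)
        T=Ro.from_matrix(np.c_[x,y,z]);rv=(R.inv()*T).as_rotvec(degrees=True)
        if best is None or np.linalg.norm(rv)<np.linalg.norm(best):best=rv
    return np.round(R.inv().apply((np.array(tcp)-s["tcp_pos"])*1000),1),np.round(best,1)
E
python3 - <<'E'
from h import *
im=cv2.imread("pics/top0.png")
a=cv2.resize(im[150:270,105:265],None,fx=5,fy=5,interpolation=cv2.INTER_CUBIC)
cv2.imwrite("pics/trayzoom.png",a)
im2=cv2.imread("pics/scene0.png")
b=cv2.resize(im2[230:350,370:530],None,fx=5,fy=5,interpolation=cv2.INTER_CUBIC)
cv2.imwrite("pics/trayzoom2.png",b)
for n,px,z in [("holder",(332,158),.03),("gauge",(464,203),.022),("bar",(388,330),.03),("A",(121,174),.122),("B",(219,162),.122),("C",(232,246),.122)]:print(n,ray("top",px,z).round(4))
# jaw mask: bright blob
g=im[255:310,455:525];m=(g.min(2)>170).astype(np.uint8)
m=cv2.morphologyEx(m,cv2.MORPH_CLOSE,np.ones((5,5)))
c=max(cv2.findContours(m,0,2)[0],key=cv2.contourArea);r=cv2.minAreaRect(c);bx=cv2.boxPoints(r)+[455,255];print(bx)
for p in bx:print(ray("top",p,.035).round(4))
j=cv2.resize(im[260:305,458:518],None,fx=8,fy=8,interpolation=cv2.INTER_CUBIC)
cv2.imwrite("pics/jawzoom.png",j)
E
```

```text
holder [ 0.6902 -0.0995  0.03  ]
gauge [ 0.5976 -0.3594  0.022 ]
bar [ 0.3516 -0.2012  0.03  ]
A [0.6453 0.2819 0.122 ]
B [0.664 0.107 0.122]
C [0.513 0.085 0.122]
[[472.89654922 282.24137688]
 [503.24137878 270.10344887]
 [509.51723862 285.79310417]
 [479.17240906 297.93103027]]
[ 0.4409 -0.3672  0.035 ]
[ 0.4633 -0.427   0.035 ]
[ 0.4328 -0.4379  0.035 ]
[ 0.4104 -0.3783  0.035 ]
```

View pics/trayzoom.png

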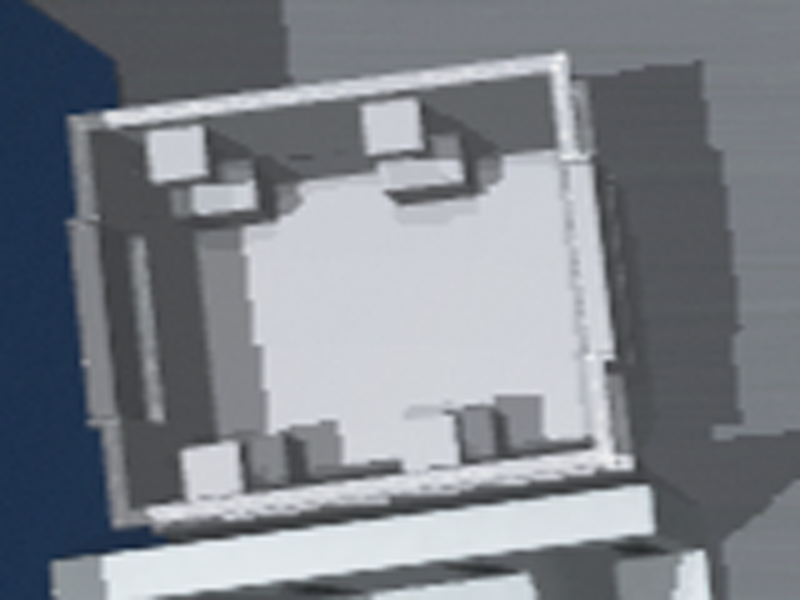

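View pics/jawzoom.png

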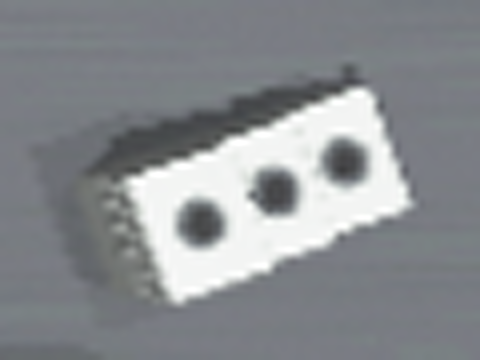

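The tray zoom shows the free (-y) end panel with its top centred near zoom (590,257), and the chest-side panel near (85,322). The rim lugs are offset to the left, so tray +x points at the chest. The jaw zoom doesn't show which way it steps, so I'll check it in the scene view.

```bash
python3 - <<'E'
from h import *
f=lambda u,v:((u+.5)/5-.5+105,(v+.5)/5-.5+150)
P={k:ray("top",f(*v),.122) for k,v in dict(pb=(590,257),pa=(85,322),TR=(568,55),BR=(632,466),BL=(113,525),TL=(70,120)).items()}
for k,v in P.items():print(k,v[:2].round(4))
d=P["pa"]-P["pb"];print("len",np.linalg.norm(d),"yaw",np.degrees(np.arctan2(d[1],d[0])),"cen",(P["pa"]+P["pb"])/2)
e=P["TR"]-P["BR"];print(np.linalg.norm(e),np.degrees(np.arctan2(e[1],e[0])))
e=P["TL"]-P["TR"];print(np.linalg.norm(e),np.degrees(np.arctan2(e[1],e[0])))
e=P["BL"]-P["BR"];print(np.linalg.norm(e),np.degrees(np.arctan2(e[1],e[0])))
im=cv2.imread("pics/scene0.png")
a=cv2.resize(im[190:240,135:190],None,fx=10,fy=10,interpolation=cv2.INTER_CUBIC);cv2.imwrite("pics/jawscene.png",a)
print([proj("scene",P[k]).round(1) for k in("pb","TR","TL")])
E
```

```text
pb [0.5936 0.1011]
pa [0.5734 0.2805]
TR [0.6666 0.1084]
BR [0.5187 0.0867]
BL [0.501  0.2703]
TL [0.6461 0.2862]
len 0.1806084342409287 yaw 96.42873916694604 cen [0.58350257 0.19079812 0.122     ]
0.14942239624577747 8.350983290283972
0.17899309463958327 96.58207211956716
0.18444356628290673 95.5237298540909
[array([399.8, 282.9]), array([402.9, 323.5]), array([514.4, 324.5])]
```

View pics/jawscene.png

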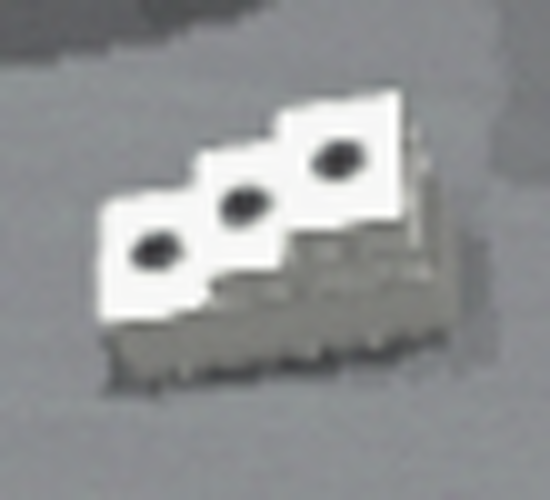

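The scene zoom shows the high step at the right end (about (340,160)), with steps falling to the left. So the jaw's tall end is at +y and its +x points roughly along world -y. The tray lengths agree with the sizes given (180 for 178–188, 149 for 149), so I'll go to the free grip panel.

```bash
python3 - <<'E'
from h import *
f=lambda u,v:((u+.5)/8-.5+458,(v+.5)/8-.5+260)
A=[ray("top",f(*p),.045) for p in((130,180),(172,303))];B=[ray("top",f(*p),.024) for p in((370,88),(412,205))]
a=(A[0]+A[1])/2;b=(B[0]+B[1])/2;d=(b-a)[:2]
print(a,b,np.linalg.norm(d),np.degrees(np.arctan2(d[1],d[0])),np.linalg.norm(A[0]-A[1]),np.linalg.norm(B[0]-B[1]))
print(goal([.5936,.1024,.19],96.5))
E
```

```text
[ 0.42649507 -0.37033152  0.045     ] [ 0.44818191 -0.43678307  0.024     ] 0.06990084561785584 -71.92560770494313 0.030856037310768466 0.03018886191072207
(array([ 576.1, -348.9,   36.7]), array([-0.1,  0. , 20.2]))
```

Call:
{"fn": "arm_command", "kwargs": {
  "increments": [
    [[52, -32, 0, 0, 0, 2], [110, -66, 5, 0, 0, 4], [170, -102, 10, 0, 0, 6], [230, -140, 14, 0, 0, 8], [288, -174, 18, 0, 0, 10], [346, -210, 22, 0, 0, 12], [404, -245, 26, 0, 0, 14], [462, -280, 30, 0, 0, 16], [520, -315, 34, 0, 0, 18], [570, -345, 36, 0, 0, 20]]
  ],
  "claw": 0
}}

```text
t: 1.35
tcp_pos: [0.5673, 0.0607, 0.1922]
ee_rot: [3.136, 0.183, -0.001]
wrist_force: [1.0, -1.2, -0.6]
finger_gap: 0.092
grip_force: 0.0
```

```bash
python3 - <<'E'
from h import *
s=sensors.get_state();m=vision.camera_model("wrist");im=vision.camera("wrist");cv2.imwrite("pics/w1.png",im[:,:,::-1])
print(s["t"],s["tcp_pos"],s["ee_rot"],s["joints"])
print(goal([.5936,.1024,.19],96.5))
for k in (-.0375,0,.0375):
  u=np.array([np.cos(np.radians(96.5)),np.sin(np.radians(96.5))]);v=np.array([-u[1],u[0]])
  for e in (-94,-84):
    p=np.array([.5835,.191])+u*e/1000+v*k;print(k,e,proj("wrist",np.r_[p,.122],m).round())
np.save("w1.npy",m,allow_pickle=True)
E
```

```text
1.35 [0.56734762 0.06068002 0.19222705] [ 3.13603106e+00  1.83275998e-01 -9.18909278e-04] [-2.76063413e-02  4.53709720e-01  1.44877511e+00 -2.74913698e-04
  1.23967263e+00  1.42652819e+00]
(array([ 27.6, -32.4,   1.7]), array([-0.2, -0.1,  0.3]))
-0.0375 -94 [259. 146.]
-0.0375 -84 [243. 146.]
0 -94 [262. 208.]
0 -84 [246. 207.]
0.0375 -94 [264. 263.]
0.0375 -84 [249. 263.]
```

View pics/w1.png

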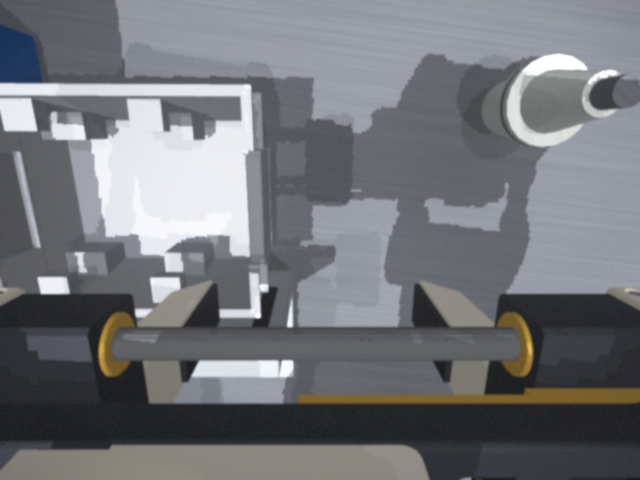

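The wrist view shows the panel top from row ~150 to 262 at columns 247–270, within about 2 mm of my prediction (146–263, 246–262). The arm was still moving, so I'll let it settle as I go down.

Call:
{"fn": "arm_command", "kwargs": {
  "increments": [
    [[4, -6, 0, 0, 0, 0], [4, -6, 0, 0, 0, 0], [4, -6, 0, 0, 0, 0], [4, -6, 20, 0, 0, 0], [4, -6, 40, 0, 0, 0]]
  ]
}}

```text
t: 2.02
tcp_pos: [0.5699, 0.0637, 0.1529]
ee_rot: [3.136, 0.182, 0.002]
wrist_force: [0.1, 0.0, -0.1]
finger_gap: 0.0919
grip_force: 0.0
```

```bash
python3 - <<'E'
from h import *
im=vision.camera("wrist");s=sensors.get_state();print(s["tcp_pos"],s["ee_rot"],s["wrist_force"]);print(goal([.5936,.1024,.091],96.5))
E
```

```text
[0.56827083 0.06374106 0.14990527] [-3.13628039 -0.18168733  0.00620379] [-1.27818583  0.34673562 -2.47507397]
(array([ 29.9, -35.5,  58.8]), array([-0. ,  0.2,  0.1]))
```

Call:
{"fn": "arm_command", "kwargs": {
  "increments": [
    [[15, -18, 0, 0, 0, 0], [30, -36, 0, 0, 0, 0], [30, -36, 0, 0, 0, 0], [30, -36, 0, 0, 0, 0], [30, -36, 0, 0, 0, 0]]
  ]
}}

```text
t: 2.7
tcp_pos: [0.5952, 0.1035, 0.153]
ee_rot: [3.136, 0.183, -0.0]
wrist_force: [-0.2, -0.0, -0.1]
finger_gap: 0.0921
grip_force: 0.0
```

```bash
python3 - <<'E'
from h import *
m=vision.camera_model("wrist");im=vision.camera("wrist");cv2.imwrite("pics/w2.png",im[:,:,::-1]);s=sensors.get_state();print(s["tcp_pos"],s["ee_rot"],s["wrist_force"]);print(goal([.5936,.1024,.091],96.5))
u=np.array([np.cos(np.radians(96.5)),np.sin(np.radians(96.5))]);v=np.array([-u[1],u[0]])
for k in (-.0375,.0375):
  for e in (-94,-84):
    p=np.array([.5835,.191])+u*e/1000+v*k;print(k,e,proj("wrist",np.r_[p,.122],m).round())
E
```

```text
[0.59524306 0.10360844 0.15291025] [ 3.13601680e+00  1.83293691e-01 -1.52435747e-04] [ 0.79527894 -0.37787998 -0.04921118]
(array([-1.8,  1. , 61.9]), array([0. , 0. , 0.2]))
-0.0375 -94 [325. 213.]
-0.0375 -84 [306. 213.]
0.0375 -94 [324. 339.]
0.0375 -84 [307. 339.]
```

View pics/w2.png

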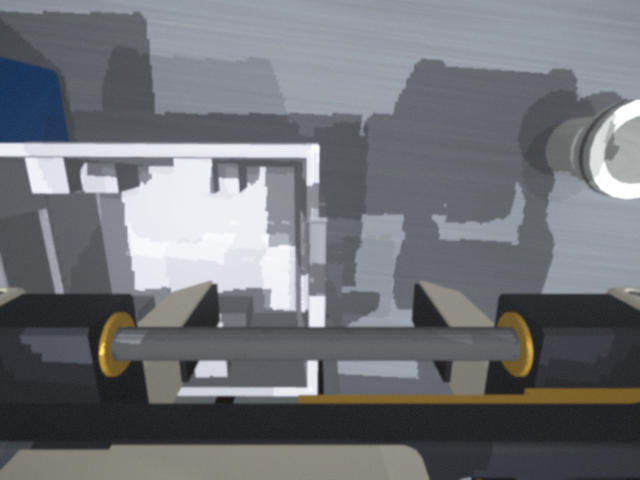

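The wrist view shows the panel's far edge at about (317,220) and the rim end wall at columns 308–327, midway between the fingers. The fingers have free room on both sides, so I'll descend and grip.

Call:
{"fn": "arm_command", "kwargs": {
  "increments": [
    [[-2, 1, 30, 0, 0, 0], [-2, 1, 50, 0, 0, 0], [-2, 1, 61, 0, 0, 0], [-2, 1, 61, 0, 0, 0], [-2, 1, 61, 0, 0, 0]]
  ]
}}

```text
t: 3.38
tcp_pos: [0.5943, 0.1031, 0.0926]
ee_rot: [3.136, 0.185, 0.002]
wrist_force: [-0.3, 0.1, -0.1]
finger_gap: 0.0917
grip_force: 0.0
```

Call:
{"fn": "arm_command", "kwargs": {
  "increments": [
    [[0, 0, 0, 0, 0, 0], [0, 0, 0, 0, 0, 0], [0, 0, 0, 0, 0, 0], [0, 0, 0, 0, 0, 0], [0, 0, 0, 0, 0, 0], [0, 0, 0, 0, 0, 0]]
  ],
  "claw": 1,
  "grip_force": 50
}}

```text
t: 4.12
tcp_pos: [0.5936, 0.1032, 0.0916]
ee_rot: [3.136, 0.185, -0.0]
wrist_force: [-0.2, -0.4, -0.6]
finger_gap: 0.0366
grip_force: 0.0
```

Call:
{"fn": "arm_command", "kwargs": {
  "increments": [
    [[0, 0, 0, 0, 0, 0], [0, 0, 0, 0, 0, 0], [0, 0, 0, 0, 0, 0], [0, 0, 0, 0, 0, 0], [0, 0, 0, 0, 0, 0], [0, 0, 0, 0, 0, 0]]
  ]
}}

```text
t: 4.88
tcp_pos: [0.5937, 0.1031, 0.0917]
ee_rot: [3.136, 0.185, 0.0]
wrist_force: [0.3, -1.1, -1.3]
finger_gap: 0.0096
grip_force: 50.0
```

Call:
{"fn": "arm_command", "kwargs": {
  "increments": [
    [[0, 0, -4, 0, 0, 0], [0, 0, -10, 0, 0, 0], [0, 0, -18, 0, 0, 0], [0, 0, -28, 0, 0, 0], [0, 0, -40, 0, 0, 0], [0, 0, -55, 0, 0, 0], [0, 0, -70, 0, 0, 0], [0, 0, -85, 0, 0, 0], [0, 0, -85, 0, 0, 0], [0, 0, -85, 0, 0, 0]]
  ]
}}

```text
t: 6.12
tcp_pos: [0.5934, 0.1032, 0.1763]
ee_rot: [3.136, 0.185, -0.001]
wrist_force: [0.2, 0.3, -4.5]
finger_gap: 0.0097
grip_force: 50.0
```

```bash
python3 - <<'E'
from h import *
im=vision.camera("scene");cv2.imwrite("pics/s1.png",cv2.resize(im[100:400,300:620,::-1],None,fx=2,fy=2));s=sensors.get_state();print(s)
print(goal([.510,-.1984,.171],96.5))
E
```

```text
{'t': 6.175, 'joints': array([ 4.49951266e-02,  5.24803005e-01,  1.37581001e+00, -1.33391919e-04,
        1.24248045e+00,  1.49810858e+00]), 'joint_vel': array([ 6.68017888e-05,  5.73595635e-03,  7.80249610e-04,  9.93589203e-04,
       -1.30979098e-03,  6.92637998e-04]), 'tau': array([ 1.14568218e-02, -5.53201997e+01, -2.60096151e+01,  4.26581539e-01,
       -4.24483884e-02, -3.06800139e-03]), 'tcp_pos': array([0.59319151, 0.10314595, 0.17596168]), 'ee_rot': array([ 3.13604550e+00,  1.84810507e-01, -2.35990834e-03]), 'wrist_force': array([ 0.03957704, -0.1017972 , -4.00597676]), 'ft_torque': array([-0.3558647 , -0.04345491, -0.01159631]), 'grip_force': 50.00172972679138, 'finger_gap': 0.009937103848738527}
(array([-118. ,  289.7,    5.1]), array([0. , 0.1, 0.2]))
```

View pics/s1.png

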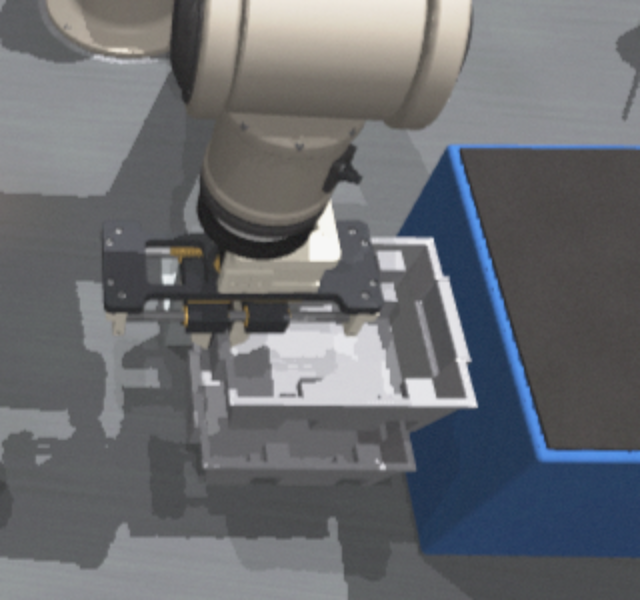

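The tray is out, level and in the grip with force −4 N (0.4 kg), and the lower tray stayed put. I'm carrying it to open bench.

Call:
{"fn": "arm_command", "kwargs": {
  "increments": [
    [[-8, 15, 0, 0, 0, 0], [-22, 45, 0, 0, 0, 0], [-38, 80, 0, 0, 0, 0], [-54, 118, 0, 0, 0, 0], [-70, 157, 0, 0, 0, 0], [-84, 195, 0, 0, 0, 0], [-97, 230, 0, 0, 0, 0], [-108, 260, 0, 0, 0, 0], [-114, 280, 0, 0, 0, 0], [-118, 290, 0, 0, 0, 0]]
  ]
}}

```text
t: 7.42
tcp_pos: [0.5101, -0.1998, 0.1766]
ee_rot: [-3.136, -0.183, -0.0]
wrist_force: [-0.7, 0.3, -5.3]
finger_gap: 0.0101
grip_force: 50.0
```

Call:
{"fn": "arm_command", "kwargs": {
  "increments": [
    [[0, 0, 0, 0, 0, 0], [0, 0, 15, 0, 0, 0], [0, 0, 40, 0, 0, 0], [0, 0, 70, 0, 0, 0], [0, 0, 95, 0, 0, 0], [0, 0, 110, 0, 0, 0], [0, 0, 115, 0, 0, 0], [0, 0, 115, 0, 0, 0]]
  ]
}}

```text
t: 8.43
tcp_pos: [0.5108, -0.1986, 0.0619]
ee_rot: [3.136, 0.185, 0.0]
wrist_force: [0.1, 0.5, -3.6]
finger_gap: 0.0099
grip_force: 50.0
```

Call:
{"fn": "arm_command", "kwargs": {
  "increments": [
    [[0, 0, 4, 0, 0, 0], [0, 0, 8, 0, 0, 0], [0, 0, 11, 0, 0, 0], [0, 0, 13, 0, 0, 0], [0, 0, 13, 0, 0, 0], [0, 0, 13, 0, 0, 0]]
  ]
}}

```text
t: 9.18
tcp_pos: [0.5114, -0.199, 0.0498]
ee_rot: [3.135, 0.184, 0.003]
wrist_force: [0.8, 1.2, 6.6]
finger_gap: 0.0097
grip_force: 50.0
```

Call:
{"fn": "arm_command", "kwargs": {
  "increments": [
    [[0, 0, 0, 0, 0, 0], [0, 0, 0, 0, 0, 0], [0, 0, 0, 0, 0, 0], [0, 0, 0, 0, 0, 0], [0, 0, 0, 0, 0, 0], [0, 0, 0, 0, 0, 0]]
  ],
  "claw": 0.3
}}

```text
t: 9.93
tcp_pos: [0.5105, -0.1987, 0.0487]
ee_rot: [3.136, 0.185, -0.0]
wrist_force: [-0.5, 0.1, 1.1]
finger_gap: 0.0626
grip_force: 0.0
```

Call:
{"fn": "arm_command", "kwargs": {
  "increments": [
    [[0, 0, -5, 0, 0, 0], [0, 0, -20, 0, 0, 0], [0, 0, -50, 0, 0, 0], [0, 0, -90, 0, 0, 0], [0, 0, -130, 0, 0, 0], [0, 0, -150, 0, 0, 0], [0, 0, -150, 0, 0, 0]]
  ]
}}

```text
t: 10.8
tcp_pos: [0.5114, -0.1991, 0.2013]
ee_rot: [3.133, 0.185, 0.007]
wrist_force: [0.9, 0.8, -0.2]
finger_gap: 0.0644
grip_force: 0.0
```

```bash
python3 - <<'E'
from h import *
s=sensors.get_state();print(s["t"],s["tcp_pos"],s["finger_gap"],s["joints"])
# jaw: heading -72, centre .4373,-.4036 ; grasp at jaw x=-14
h=np.radians(-72);g=np.array([.4373,-.4036])-.014*np.array([np.cos(h),np.sin(h)]);print(g)
print(goal([*g,.12],18),goal([*g,.12],198))
E
```

```text
10.8 [ 0.51141024 -0.19909155  0.20129199] 0.06442616701606574 [-5.10882967e-01  4.03614473e-01  1.50317488e+00 -5.78188728e-05
  1.22975726e+00  9.42149332e-01]
[ 0.43297376 -0.39028521]
(array([-100.7,  180.4,   81.4]), array([-0. , -0.3, 78.7])) (array([-100.7,  180.4,   81.4]), array([-0. , -0.3, 78.7]))
```

Call:
{"fn": "arm_command", "kwargs": {
  "increments": [
    [[-10, 20, 0, 0, 0, 9], [-25, 45, 0, 0, 0, 18], [-40, 72, 0, 0, 0, 28], [-55, 100, 0, 0, 0, 38], [-70, 126, 10, 0, 0, 48], [-84, 150, 25, 0, 0, 58], [-95, 170, 40, 0, 0, 68], [-101, 180, 60, 0, 0, 78.5], [-101, 180, 80, 0, 0, 78.5], [-101, 180, 80, 0, 0, 78.5]]
  ],
  "claw": 0
}}

```text
t: 12.05
tcp_pos: [0.4301, -0.3881, 0.1164]
ee_rot: [-2.544, 1.841, 0.008]
wrist_force: [1.6, 1.4, 0.5]
finger_gap: 0.0919
grip_force: 0.0
```

```bash
python3 - <<'E'
from h import *
import time
vision.camera("wrist");m=vision.camera_model("wrist");im=vision.camera("wrist");s=sensors.get_state();print(s["t"],s["tcp_pos"],s["joints"]);print(goal([.433,-.3903,.025],18))
h=np.radians(-72);u=np.array([np.cos(h),np.sin(h)]);v=np.array([-u[1],u[0]])
im=im[:,:,::-1].copy()
for x,z in((-35,45),(-9,45),(35,24)):
  for y in(-16,16):
    p=proj("wrist",np.r_[np.array([.4373,-.4036])+u*x/1e3+v*y/1e3,z/1e3],m);print(x,y,p.round());cv2.circle(im,tuple(int(q) for q in p),3,(0,0,255),-1)
cv2.imwrite("pics/w3.png",im)
E
```

```text
12.15 [ 0.43136592 -0.38908265  0.11869908] [-8.65790518e-01  5.45149543e-01  1.51331072e+00 -3.13051326e-05
  1.08369749e+00  1.95700162e+00]
(array([ 1.7, -1.2, 93.7]), array([0. , 0. , 0.3]))
-35 -16 [335. 281.]
-35 16 [288. 280.]
-9 -16 [336. 244.]
-9 16 [287. 244.]
35 -16 [336. 173.]
35 16 [289. 173.]
```

View pics/w3.png

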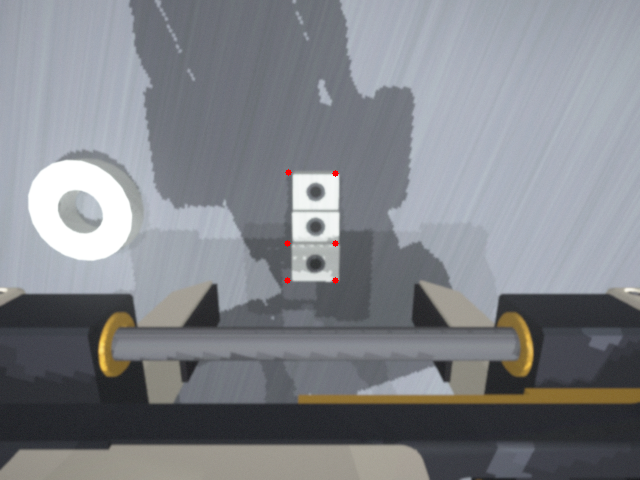

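The wrist view shows the jaw at columns 291–340, rows 173–281. That matches my prediction within 2.5 mm and is centred between the fingers, so I'll descend.

Call:
{"fn": "arm_command", "kwargs": {
  "increments": [
    [[1, 0, 25, 0, 0, 0.3], [2, 0, 55, 0, 0, 0.3], [2, 0, 80, 0, 0, 0.3], [2, 0, 93, 0, 0, 0.3], [2, 0, 96, 0, 0, 0.3], [2, 0, 96, 0, 0, 0.3]]
  ]
}}

```text
t: 12.9
tcp_pos: [0.4325, -0.3916, 0.0236]
ee_rot: [2.541, -1.847, 0.002]
wrist_force: [0.6, -0.4, -0.4]
finger_gap: 0.0918
grip_force: 0.0
```

Call:
{"fn": "arm_command", "kwargs": {
  "increments": [
    [[0, 0, 0, 0, 0, 0], [0, 0, 0, 0, 0, 0], [0, 0, 0, 0, 0, 0], [0, 0, 0, 0, 0, 0], [0, 0, 0, 0, 0, 0], [0, 0, 0, 0, 0, 0], [0, 0, 0, 0, 0, 0], [0, 0, 0, 0, 0, 0]]
  ],
  "claw": 1,
  "grip_force": 60
}}

```text
t: 13.9
tcp_pos: [0.4319, -0.3912, 0.0227]
ee_rot: [2.541, -1.848, -0.0]
wrist_force: [-0.2, -0.1, 0.4]
finger_gap: 0.0314
grip_force: 60.0
```

Call:
{"fn": "arm_command", "kwargs": {
  "increments": [
    [[0, 0, -5, 0, 0, 0], [0, 0, -20, 0, 0, 0], [0, 0, -45, 0, 0, 0], [0, 0, -80, 0, 0, 0], [0, 0, -120, 0, 0, 0], [0, 0, -160, 0, 0, 0], [0, 0, -190, 0, 0, 0], [0, 0, -200, 0, 0, 0], [0, 0, -200, 0, 0, 0], [0, 0, -200, 0, 0, 0]]
  ]
}}

```text
t: 15.15
tcp_pos: [0.4314, -0.3905, 0.2211]
ee_rot: [-2.54, 1.847, 0.005]
wrist_force: [-0.0, -0.3, -5.9]
finger_gap: 0.0314
grip_force: 60.0
```

```bash
python3 - <<'E'
from h import *
s=sensors.get_state();print(s["tcp_pos"],s["ft_torque"]);print(goal([.5735,.170,.222],96.5))
E
```

```text
[ 0.43144612 -0.39053572  0.22108757] [ 0.16906368  0.00909359 -0.02470845]
(array([-4.895e+02, -3.078e+02,  1.000e-01]), array([ -0.1,   0.2, -78.6]))
```

Call:
{"fn": "arm_command", "kwargs": {
  "increments": [
    [[-15, -9, 0, 0, 0, -4], [-45, -28, 0, 0, 0, -10], [-85, -53, 0, 0, 0, -17], [-128, -80, 0, 0, 0, -25], [-170, -107, 0, 0, 0, -33], [-212, -133, 0, 0, 0, -41], [-255, -160, 0, 0, 0, -49], [-298, -187, 0, 0, 0, -57], [-340, -214, 0, 0, 0, -65], [-375, -236, 0, 0, 0, -72]]
  ]
}}

```text
t: 16.4
tcp_pos: [0.5406, 0.0403, 0.2213]
ee_rot: [-3.141, -0.006, 0.004]
wrist_force: [1.1, -0.4, -5.4]
finger_gap: 0.0315
grip_force: 60.0
```

```bash
python3 - <<'E'
from h import *
vision.camera("wrist");s=sensors.get_state();print(s["tcp_pos"],s["finger_gap"]);print(goal([.5735,.170,.222],96.5))
E
```

```text
[0.54138346 0.04483619 0.22129493] 0.03166703596666905
(array([  33.5, -124.8,   -0.2]), array([-0.2,  0.1, -5.9]))
```

Call:
{"fn": "arm_command", "kwargs": {
  "increments": [
    [[6, -20, 0, 0, 0, -2], [14, -50, 0, 0, 0, -4], [23, -85, 0, 0, 0, -5.9], [30, -110, 0, 0, 0, -5.9], [33, -123, 0, 0, 0, -5.9], [33, -123, 0, 0, 0, -5.9], [33, -123, 0, 0, 0, -5.9]]
  ]
}}

```text
t: 17.32
tcp_pos: [0.5739, 0.1602, 0.2225]
ee_rot: [3.137, 0.159, -0.001]
wrist_force: [0.2, -0.5, -6.0]
finger_gap: 0.0314
grip_force: 60.0
```

```bash
python3 - <<'E'
from h import *
m=vision.camera_model("wrist");im=vision.camera("wrist");s=sensors.get_state();print(s["tcp_pos"],s["finger_gap"]);print(goal([.5735,.170,.0265],96.5))
im=im[:,:,::-1].copy()
u=np.array([np.cos(np.radians(96.5)),np.sin(np.radians(96.5))]);v=np.array([-u[1],u[0]])
for x,y,z in((-86.5,71.5,80),(-86.5,-71.5,80),(86.5,-71.5,80),(55,-48.5,72),(-23,-48.5,72),(45,-48.5,72),(-33,-48.5,72)):
    p=proj("wrist",np.r_[np.array([.5836,.1915])+u*x/1e3+v*y/1e3,z/1e3],m);print(x,y,p.round());cv2.circle(im,tuple(int(q) for q in p),3,(0,0,255),-1)
cv2.imwrite("pics/w4.png",im)
E
```

```text
[0.57397255 0.16013025 0.22259741] 0.031546885248681766
(array([  0.6, -10. , 196.1]), array([ 0. ,  0. , -0.7]))
-86.5 71.5 [379. 290.]
-86.5 -71.5 [386. 121.]
86.5 -71.5 [165. 124.]
55 -48.5 [210. 153.]
-23 -48.5 [305. 152.]
45 -48.5 [222. 153.]
-33 -48.5 [318. 152.]
```

View pics/w4.png

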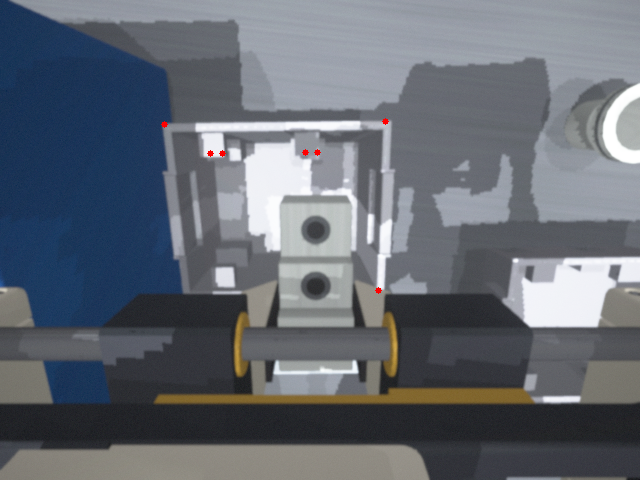

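The lower tray shows 2–3 mm from my estimate, toward -y and the plate: lugs at (202–225, 157) and rim at columns 166–390. I'm shifting the target to match and lowering the jaw.

Call:
{"fn": "arm_command", "kwargs": {
  "increments": [
    [[-1, -5, 15, 0, 0, -0.7], [-1, -5, 45, 0, 0, -0.7], [-1, -5, 80, 0, 0, -0.7], [-1, -5, 115, 0, 0, -0.7], [-1, -5, 145, 0, 0, -0.7], [-1, -5, 168, 0, 0, -0.7], [-1, -5, 180, 0, 0, -0.7], [-1, -5, 186, 0, 0, -0.7], [-1, -5, 188, 0, 0, -0.7], [-1, -5, 188, 0, 0, -0.7]]
  ]
}}

```text
t: 18.62
tcp_pos: [0.5731, 0.1662, 0.0354]
ee_rot: [-3.136, -0.179, -0.002]
wrist_force: [0.1, -0.4, -5.5]
finger_gap: 0.0318
grip_force: 60.0
```

Call:
{"fn": "arm_command", "kwargs": {
  "increments": [
    [[0, 0, 2, 0, 0, 0], [0, 0, 4, 0, 0, 0], [0, 0, 6, 0, 0, 0], [0, 0, 7.5, 0, 0, 0], [0, 0, 9, 0, 0, 0], [0, 0, 9, 0, 0, 0], [0, 0, 9, 0, 0, 0]]
  ]
}}

```text
t: 19.5
tcp_pos: [0.5727, 0.1661, 0.0257]
ee_rot: [3.136, 0.179, 0.0]
wrist_force: [-0.2, 0.2, -3.3]
finger_gap: 0.0314
grip_force: 60.0
```

Call:
{"fn": "arm_command", "kwargs": {
  "increments": [
    [[0, 0, 0.5, 0, 0, 0], [0, 0, 1, 0, 0, 0], [0, 0, 1, 0, 0, 0], [0, 0, 1, 0, 0, 0]]
  ]
}}

```text
t: 20.0
tcp_pos: [0.5727, 0.1661, 0.0257]
ee_rot: [3.136, 0.18, 0.001]
wrist_force: [-2.9, -1.3, 4.3]
finger_gap: 0.0316
grip_force: 60.0
```

Call:
{"fn": "arm_command", "kwargs": {
  "increments": [
    [[0, 0, 0, 0, 0, 0], [0, 0, 0, 0, 0, 0], [0, 0, 0, 0, 0, 0], [0, 0, 0, 0, 0, 0]]
  ],
  "claw": 0.5
}}

```text
t: 20.5
tcp_pos: [0.5727, 0.1661, 0.0246]
ee_rot: [3.136, 0.179, 0.0]
wrist_force: [0.3, -0.5, 0.3]
finger_gap: 0.0459
grip_force: 0.0
```

Call:
{"fn": "arm_command", "kwargs": {
  "increments": [
    [[0, 0, -10, 0, 0, 0], [0, 0, -30, 0, 0, 0], [0, 0, -60, 0, 0, 0], [0, 0, -100, 0, 0, 0], [0, 0, -140, 0, 0, 0], [0, 0, -170, 0, 0, 0], [0, 0, -180, 0, 0, 0], [0, 0, -180, 0, 0, 0]]
  ]
}}

```text
t: 21.5
tcp_pos: [0.5726, 0.1661, 0.2048]
ee_rot: [3.136, 0.179, 0.001]
wrist_force: [-0.2, -0.4, -1.5]
finger_gap: 0.0461
grip_force: 0.0
```

```bash
python3 - <<'E'
from h import *
s=sensors.get_state();print(s["tcp_pos"],s["wrist_force"])
im=vision.camera("top")[:,:,::-1].copy();cv2.imwrite("pics/top1.png",im)
im0=cv2.imread("pics/top0.png")
c=proj("top",np.array([.5003,-.1105,.08]));print("exp",c)
d=im.astype(int).min(2)-im0.astype(int).min(2)
x0,y0=int(c[0])-85,int(c[1])-70
m=np.uint8(d[y0:y0+140,x0:x0+170]>30)*255
n,l,st,_=cv2.connectedComponentsWithStats(cv2.morphologyEx(m,cv2.MORPH_CLOSE,np.ones((7,7))))
print(st[1:][st[1:,4]>100])
k=1+np.argmax(st[1:,4]);pts=cv2.findNonZero(np.uint8((l==k)&(m>0)))
r=cv2.minAreaRect(pts);b=cv2.boxPoints(r)+[x0,y0];print(b)
P=[ray("top",p,.08)[:2] for p in b];
for i in range(4):
  e=P[(i+1)%4]-P[i];print(P[i].round(4),np.linalg.norm(e).round(4),np.degrees(np.arctan2(e[1],e[0])).round(1))
print("centre",np.mean(P,0))
# rows/cols text map
mm=cv2.resize(m,(85,56),interpolation=cv2.INTER_AREA)
print("\n".join("".join("#" if v>120 else "." for v in row) for row in mm))
E
```

```text
[0.57258124 0.16614212 0.2048463 ] [-0.17311314 -0.4322959  -1.49366052]
exp [341.07317976 252.58798452]
[[  52   24   87   89 4494]
 [ 111   97   59   43 1318]]
[[307.71999359 216.0399971 ]
 [385.69999695 204.89999771]
 [397.11999512 284.83999634]
 [319.13999939 295.97999573]]
[ 0.5695 -0.0499] 0.1468 -82.8
[ 0.5879 -0.1955] 0.15 -173.4
[ 0.4389 -0.2128] 0.1455 97.1
[ 0.4209 -0.0684] 0.1497 7.1
centre [ 0.5042768  -0.13163983]
.....................................................................................
.....................................................................................
.....................................................................................
.....................................................................................
.....................................................................................
.....................................................................................
.....................................................................................
..................................................................
[... 3447 characters left out ...]
############
.....................................................................################
.....................................................................################
...................................................................##################
.................................................................####################
...............................................................###############..#####
.............................................................###########........#####
..........................................................########..............#####
........................................................######..................#####
```

The brightness difference gives a bead width of 150 (149 expected) and a centre of (0.502,-0.111), close to the (0.500,-0.111) I expected from the arm's own pose. I'm going to the other grip end.

```bash
python3 - <<'E'
from h import *
print(goal([.4908,-.0225,.2048],96.8))
E
```

```text
(array([-102.3,  178.1,   -0.8]), array([ 0. ,  0.1, -0.3]))
```

Call:
{"fn": "arm_command", "kwargs": {
  "increments": [
    [[-15, 26, 0, 0, 0, -0.3], [-40, 68, 0, 0, 0, -0.3], [-65, 112, 0, 0, 0, -0.3], [-85, 148, 0, 0, 0, -0.3], [-98, 172, 0, 0, 0, -0.3], [-102, 178, 0, 0, 0, -0.3], [-102, 178, 0, 0, 0, -0.3], [-102, 178, 0, 0, 0, -0.3]]
  ],
  "claw": 0
}}

```text
t: 22.55
tcp_pos: [0.4918, -0.0215, 0.2043]
ee_rot: [-3.136, -0.189, 0.001]
wrist_force: [-0.6, 1.2, -0.4]
finger_gap: 0.0917
grip_force: 0.0
```

```bash
python3 - <<'E'
from h import *
print(sensors.get_state()["tcp_pos"],goal([.4908,-.0225,.0495],96.8))
E
```

```text
[ 0.49176235 -0.02146131  0.20430789] (array([ -1. ,   1. , 154.8]), array([-0. ,  0. ,  0.1]))
```

Call:
{"fn": "arm_command", "kwargs": {
  "increments": [
    [[-1, 1, 15, 0, 0, 0], [-1, 1, 45, 0, 0, 0], [-1, 1, 85, 0, 0, 0], [-1, 1, 120, 0, 0, 0], [-1, 1, 142, 0, 0, 0], [-1, 1, 152, 0, 0, 0], [-1, 1, 154, 0, 0, 0], [-1, 1, 154, 0, 0, 0], [-1, 1, 154, 0, 0, 0]]
  ]
}}

```text
t: 23.68
tcp_pos: [0.4913, -0.0235, 0.0515]
ee_rot: [3.135, 0.188, 0.003]
wrist_force: [0.3, -0.7, 0.4]
finger_gap: 0.0917
grip_force: 0.0
```

Call:
{"fn": "arm_command", "kwargs": {
  "increments": [
    [[0, 0, 0, 0, 0, 0], [0, 0, 0, 0, 0, 0], [0, 0, 0, 0, 0, 0], [0, 0, 0, 0, 0, 0], [0, 0, 0, 0, 0, 0], [0, 0, 0, 0, 0, 0], [0, 0, 0, 0, 0, 0], [0, 0, 0, 0, 0, 0], [0, 0, 0, 0, 0, 0], [0, 0, 0, 0, 0, 0]]
  ],
  "claw": 1,
  "grip_force": 50
}}

```text
t: 24.92
tcp_pos: [0.4906, -0.0233, 0.0507]
ee_rot: [-3.136, -0.187, 0.0]
wrist_force: [-1.0, 0.8, 0.6]
finger_gap: 0.0098
grip_force: 50.0
```

Call:
{"fn": "arm_command", "kwargs": {
  "increments": [
    [[0, 0, 0, 0, 0, 0], [0, 0, 0, 0, 0, 0], [0, 0, 0, 0, 0, 0]]
  ]
}}

```text
t: 25.3
tcp_pos: [0.4906, -0.0233, 0.0507]
ee_rot: [-3.136, -0.188, 0.0]
wrist_force: [-0.9, 1.9, 1.2]
finger_gap: 0.0098
grip_force: 50.0
```

Call:
{"fn": "arm_command", "kwargs": {
  "increments": [
    [[0, 0, -5, 0, 0, 0], [0, 0, -20, 0, 0, 0], [0, 0, -45, 0, 0, 0], [0, 0, -80, 0, 0, 0], [0, 0, -120, 0, 0, 0], [0, 0, -155, 0, 0, 0], [0, 0, -178, 0, 0, 0], [0, 0, -185, 0, 0, 0], [0, 0, -185, 0, 0, 0]]
  ]
}}

```text
t: 26.42
tcp_pos: [0.4904, -0.0234, 0.2357]
ee_rot: [3.136, 0.187, -0.0]
wrist_force: [-0.3, 0.2, -4.7]
finger_gap: 0.0101
grip_force: 50.0
```

```bash
python3 - <<'E'
from h import *
s=sensors.get_state();print(s["tcp_pos"],s["wrist_force"],s["ft_torque"],s["finger_gap"],s["joints"][[0,5]])
im=vision.camera("top")[:,:,::-1].copy();cv2.imwrite("pics/top2.png",im)
u=np.array([np.cos(np.radians(96.5)),np.sin(np.radians(96.5))]);v=np.array([-u[1],u[0]])
for c in([.5836,.1915],[.581,.1895]):
  print([proj("top",np.r_[np.array(c)+u*x/1e3+v*y/1e3,z/1e3]).round(1).tolist() for x,y,z in((55,-48.5,72),(-23,-48.5,72),(55,48.5,72),(-23,48.5,72),(-94,0,80),(0,-74.5,80))])
g=im.min(2)[155:265,120:240]
print("\n".join("%3d "%(155+i)+"".join(" .:-=+*#%@"[min(9,int(p)//26)] for p in r) for i,r in enumerate(g)))
E
```

```text
[ 0.49040192 -0.02341532  0.23567516] [-0.31578007  0.15911576 -4.721397  ] [ 0.40173485  0.02066902 -0.00976232] 0.010116243424227822 [-0.20393601  1.24746086]
[[146.9, 189.7], [188.2, 184.3], [152.7, 240.6], [194.2, 235.2], [228.1, 204.2], [173.3, 171.4]]
[[148.0, 191.0], [189.2, 185.7], [153.8, 242.0], [195.3, 236.6], [229.1, 205.5], [174.4, 172.8]]
155 :::::::::::::---:::::---:-:::-::-:::--:::--=============================================================================
156 :::::-:::::::::::::-:::::::--::::::::--::--=============================================================================
157 .:::::::::::-:::::::::::::--:-::::::::-::--=============================================================================
158 ..:::::::::::::::::::-:::::-::::::::::-:-:-=============================================================================
159 ....:::::::::::::::::::::::----:::--::-:-:-=============================================================================
160 ......::::::::::-::-::::-::::-:::::--:-::--=========================================================================
[... 12304 characters left out ...]
%%%%%%%%%%%%%%%%%%%%%%%##############*++*************+==---=++*************
260 ......:-=+#####%%%%%%%%%%%%%%%%%%%%%%%%%%%%%%%%%%%%%%%%%%%%%%%%%%%%%############****+*+****+*****++==---=++*************
261 :-===*#%%%%%%%%%%%%%%%%%%%%%%%%%%%%%%%%%%%%%%%%%%%%%%%%%%%%%%%%%%%%%####*****+==---=++++++*+*+++*++==---=++++***********
262 +++++*%%%%%%%%%%%%%%%%%%%%%%%%%%%%%%%%%%%%%%%%%%%%%%%%%%%%%%%%%%%###*+==---------:-=+++++++++++++++==---=+++++++++*+****
263 +++++*%%%%%%%%%%%%%%%%%%%%%%%%%%%%%%%%%%%%%%%%%%%%%%%%%%%####*+==---------:::.....:-+++++++++++++++==---==++++++++++++++
264 +++++*%%%%%%%%%%%%%%%%%%%%%%%%%%%%%%%%%%%%%%%%%%%%####*+=--------------------::::::::--===+++++++++==----=++++++++++++++
```

The lower tray's lugs are at (148,189), (188.5,184) and (154.6,241), which puts its centre at about (0.582,0.190). The jaw's three bright steps show it lying across the floor. Next I'm turning the tray end for end.

Call:
{"fn": "arm_command", "kwargs": {
  "increments": [
    [[0, 0, 0, 0, 0, -4], [0, 0, 0, 0, 0, -11], [0, 0, 0, 0, 0, -20], [0, 0, 0, 0, 0, -30], [0, 0, 0, 0, 0, -40], [0, 0, 0, 0, 0, -50], [0, 0, 0, 0, 0, -60], [0, 0, 0, 0, 0, -70], [0, 0, 0, 0, 0, -80], [0, 0, 0, 0, 0, -90]]
  ]
}}

```text
t: 27.72
tcp_pos: [0.4897, -0.0235, 0.2341]
ee_rot: [-2.076, -2.354, 0.004]
wrist_force: [-0.4, 0.5, -4.0]
finger_gap: 0.0101
grip_force: 50.0
```

Call:
{"fn": "arm_command", "kwargs": {
  "increments": [
    [[0, 0, 0, 0, 0, -10], [0, 0, 0, 0, 0, -20], [0, 0, 0, 0, 0, -30], [0, 0, 0, 0, 0, -40], [0, 0, 0, 0, 0, -50], [0, 0, 0, 0, 0, -60], [0, 0, 0, 0, 0, -69], [0, 0, 0, 0, 0, -77], [0, 0, 0, 0, 0, -83], [0, 0, 0, 0, 0, -87]]
  ]
}}

```text
t: 28.98
tcp_pos: [0.4901, -0.0237, 0.2343]
ee_rot: [0.11, -3.137, 0.001]
wrist_force: [-0.4, -0.1, -4.7]
finger_gap: 0.0096
grip_force: 50.0
```

```bash
python3 - <<'E'
from h import *
vision.camera("wrist");vision.camera("wrist");s=sensors.get_state();print(s["tcp_pos"],s["ee_rot"],s["wrist_force"],s["ft_torque"],s["finger_gap"],s["joints"]);print(goal([.5921,.1016,.2357],96.5))
E
```

```text
[ 0.4901567  -0.02363469  0.2344706 ] [ 1.06384190e-01 -3.13743387e+00  6.50709223e-04] [-0.52150403 -0.19282195 -3.58095577] [-0.23037657 -0.09868447  0.04199717] 0.009617341159044793 [-2.03876450e-01  2.74169201e-01  1.59961092e+00 -1.00275367e-03
  1.27000436e+00 -1.84216471e+00]
(array([-110.2,  118. ,   -1.5]), array([-0. , -0.1, -2.6]))
```

Call:
{"fn": "arm_command", "kwargs": {
  "increments": [
    [[-15, 0, 0, 0, 0, -2.6], [-45, 0, 0, 0, 0, -2.6], [-80, 10, 0, 0, 0, -2.6], [-102, 30, 0, 0, 0, -2.6], [-109, 58, 0, 0, 0, -2.6], [-110, 85, 0, 0, 0, -2.6], [-110, 104, 0, 0, 0, -2.6], [-110, 112, 0, 0, 0, -2.6], [-110, 112, 0, 0, 0, -2.6], [-110, 112, 0, 0, 0, -2.6]]
  ]
}}

```text
t: 30.32
tcp_pos: [0.593, 0.0948, 0.2357]
ee_rot: [-0.175, 3.137, -0.001]
wrist_force: [0.8, -0.2, -3.8]
finger_gap: 0.0096
grip_force: 50.0
```

```bash
python3 - <<'E'
from h import *
im=vision.camera("top")[:,:,::-1].copy();cv2.imwrite("pics/top3.png",im);s=sensors.get_state();print(s["tcp_pos"],s["wrist_force"],s["ft_torque"]);print(goal([.5921,.1016,.1357],96.5))
# carried tray far rim: expected pixels at rim height
u=np.array([np.cos(np.radians(96.5)),np.sin(np.radians(96.5))]);v=np.array([-u[1],u[0]])
c=s["tcp_pos"][:2]+u*.089;zr=s["tcp_pos"][2]-.0507+.08
for x,y in((86.5,-74.5),(-86.5,-74.5),(94,0),(86.5,74.5)):print(x,y,proj("top",np.r_[c+u*x/1e3+v*y/1e3,zr]).round(1))
g=im.min(2)[140:270:2,88:240:2]
print("\n".join("%3d "%(140+2*i)+"".join(" .:-=+*#%@"[min(9,int(p)//26)] for p in r) for i,r in enumerate(g)))
E
```

```text
[0.59304026 0.09478274 0.23576833] [ 0.42516118 -0.46284977 -3.13691313] [-0.27508473 -0.14135588  0.04024655]
(array([  0.2,   6.9, 100.1]), array([-0. ,  0. , -0.1]))
86.5 -74.5 [ 88.8 152.8]
-86.5 -74.5 [202.9 138.1]
94 0 [ 89.  202.1]
86.5 74.5 [ 99.3 250.7]
140 =:=##########################**##****************=-********=::::::::..-=====
142 -:-*############*********************************=-********=-:.::::...-=====
144 =::+*********************************************+:+*******=-::::::...-=====
146 =-:+*********************************************=:+*******+-:::::....======
148 =-:=*********************************************+-=*******+-:::::...-+-====
150 +-:-*********************************************+=-*******+=::.:....++-==--
152 +=-:+********************************************+=-+******+=-:.:....**---::
154 *=-:=************************************+*+***+*+=:+******+=-::....-*+---::
156 *+--:+***********************+++++++++++++++++++++=-=+++++++=-::....+**---::
158 *+=-:=+++++++++++++++++++++++++++++++++++++++++++++--+++++++=-::...:***---::
160 *+=-:-+++++++++++++++++
[... 3727 characters left out ...]
=-:::--*******+--::::::::+*******+-:::::::*######*::
254 :::::::::::.............=---------:::::::::-++***********+-:::::::+#######::
256 :::::::::::.............-::::::::::-++*******************+-:::::::=######*-:
258 ::::::::::::..............:-=+***************************+=:::::::-=----::--
260 ::::::::::::.......:=**********#################*********+=::::::::::::...::
262 :::::::::::--=********************#############*+*###**#*+-:::::::::::-=====
264 +#########************************############**+*#######+-:::::::::::======
266 #########************************#############**+*#######+=:::::::::::-=====
268 ########*************************############***+*#######+=:::::::::::-=====
```

```bash
python3 - <<'E'
from h import *
s=sensors.get_state();print(s["tcp_pos"])
u=np.array([np.cos(np.radians(96.5)),np.sin(np.radians(96.5))]);v=np.array([-u[1],u[0]])
# ledge position in tray frame from top0 (nested, z .042+.046)
P=ray("top",(134.3,215.3),.088)[:2]-np.array([.5835,.1905]);x=P@u;print("ledge tray x,y",x,P@v)
c0=s["tcp_pos"]+np.r_[u*0,-.0507]   # grip point column at tray z0
for deg in(-4,-2,0,2,4,8):
  a=np.radians(deg) # droop about the grip (z=.067)
  def T(X,Y,Z):
    dx,dz=X+.089,Z-.067
    return np.r_[s["tcp_pos"][:2]+u*(dx*np.cos(a)+dz*np.sin(a)*-1)+v*Y,c0[2]+.067+dz*np.cos(a)-dx*np.sin(a)]
  print(deg,[proj("top",T(*q)).round(1).tolist() for q in((x,0,.046),(.0,.0745,.08),(-.05,.0745,.08))])
im=cv2.imread("pics/top3.png").min(2)
for col in(130,140,150,160):print(col,im[230:256,col].tolist())
print(im[206,98:122].tolist())
E
```

```text
[0.59304026 0.09478274 0.23576833]
ledge tray x,y 0.07959541387492965 -0.0007991925099275632
-4 [[105.8, 203.0], [155.4, 242.9], [189.4, 238.7]]
-2 [[106.6, 203.7], [156.2, 243.0], [189.9, 238.8]]
0 [[107.6, 204.3], [157.1, 243.2], [190.4, 238.8]]
2 [[108.7, 204.9], [158.0, 243.3], [190.9, 238.8]]
4 [[109.9, 205.5], [159.1, 243.4], [191.5, 238.9]]
8 [[112.5, 206.6], [161.3, 243.5], [192.7, 238.9]]
130 [103, 103, 103, 102, 103, 105, 103, 103, 104, 103, 95, 104, 172, 176, 177, 152, 54, 32, 37, 34, 35, 33, 33, 32, 34, 35]
140 [176, 176, 175, 175, 176, 174, 176, 176, 174, 176, 176, 175, 177, 177, 127, 71, 66, 65, 64, 65, 65, 66, 65, 89, 90, 89]
150 [67, 67, 87, 81, 99, 101, 101, 122, 145, 152, 169, 171, 171, 116, 125, 125, 126, 126, 126, 94, 90, 107, 161, 180, 99, 62]
160 [82, 84, 84, 86, 88, 86, 89, 82, 158, 162, 163, 155, 78, 64, 77, 79, 95, 97, 98, 116, 136, 173, 163, 90, 64, 63]
[125, 113, 101, 88, 76, 69, 64, 72, 98, 126, 135, 123, 82, 74, 72, 75, 74, 73, 74, 73, 74, 75, 74, 74]
```

The inner ledge is at column 108, where a level tray should show it at 107.6, so the tray is level. The near rim is within 1–2 px of where it should be. I'm moving over the lower tray and descending.

Call:
{"fn": "arm_command", "kwargs": {
  "increments": [
    [[0, 3, 0, 0, 0, 0], [0, 7, 8, 0, 0, 0], [0, 7, 25, 0, 0, 0], [0, 7, 48, 0, 0, 0], [0, 7, 70, 0, 0, 0], [0, 7, 86, 0, 0, 0], [0, 7, 94, 0, 0, 0], [0, 7, 97, 0, 0, 0], [0, 7, 97, 0, 0, 0], [0, 7, 97, 0, 0, 0]]
  ]
}}

```text
t: 31.62
tcp_pos: [0.5926, 0.1027, 0.1394]
ee_rot: [-0.177, 3.135, -0.0]
wrist_force: [0.2, 0.2, -4.9]
finger_gap: 0.0097
grip_force: 50.0
```

Call:
{"fn": "arm_command", "kwargs": {
  "increments": [
    [[0, 0, 2, 0, 0, 0], [0, 0, 4, 0, 0, 0], [0, 0, 6, 0, 0, 0], [0, 0, 8, 0, 0, 0], [0, 0, 10, 0, 0, 0], [0, 0, 12, 0, 0, 0], [0, 0, 12, 0, 0, 0], [0, 0, 12, 0, 0, 0]]
  ]
}}

```text
t: 32.62
tcp_pos: [0.5922, 0.1027, 0.1267]
ee_rot: [-0.177, 3.137, -0.0]
wrist_force: [0.7, -0.2, -4.1]
finger_gap: 0.0096
grip_force: 50.0
```

Call:
{"fn": "arm_command", "kwargs": {
  "increments": [
    [[0, -1, 1, 0, 0, 0], [0, -1, 2, 0, 0, 0], [0, -1, 3, 0, 0, 0], [0, -1, 4, 0, 0, 0], [0, -1, 4.5, 0, 0, 0], [0, -1, 4.5, 0, 0, 0], [0, -1, 4.5, 0, 0, 0]]
  ]
}}

```text
t: 33.5
tcp_pos: [0.5924, 0.1015, 0.1227]
ee_rot: [-0.176, 3.136, -0.0]
wrist_force: [-1.1, -1.3, 3.1]
finger_gap: 0.0098
grip_force: 50.0
```

Contact came at TCP z 0.1227, the height worked out for resting on the lugs. I'm releasing.

Call:
{"fn": "arm_command", "kwargs": {
  "increments": [
    [[0, 0, 0, 0, 0, 0], [0, 0, 0, 0, 0, 0], [0, 0, 0, 0, 0, 0], [0, 0, 0, 0, 0, 0]]
  ],
  "claw": 0.5
}}

```text
t: 34.0
tcp_pos: [0.5923, 0.1017, 0.1222]
ee_rot: [-0.177, 3.137, -0.0]
wrist_force: [-0.4, -0.2, 1.5]
finger_gap: 0.0441
grip_force: 0.0
```

Call:
{"fn": "arm_command", "kwargs": {
  "increments": [
    [[0, 0, -5, 0, 0, 0], [0, 0, -20, 0, 0, 0], [0, 0, -45, 0, 0, 0], [0, 0, -80, 0, 0, 0], [0, 0, -110, 0, 0, 0], [0, 0, -120, 0, 0, 0], [0, -30, -120, 0, 0, 0], [0, -80, -120, 0, 0, 0], [0, -140, -120, 0, 0, 0], [0, -180, -120, 0, 0, 0]]
  ]
}}

```text
t: 35.25
tcp_pos: [0.6121, -0.0796, 0.2416]
ee_rot: [0.175, -3.136, 0.0]
wrist_force: [0.3, 0.3, 0.9]
finger_gap: 0.046
grip_force: 0.0
```

Call:
{"fn": "arm_command", "kwargs": {
  "increments": [
    [[0, -40, 0, 0, 0, 0], [0, -90, 0, 0, 0, 0], [0, -120, 0, 0, 0, 0], [0, -120, 0, 0, 0, 0], [0, -120, 0, 0, 0, 0]]
  ]
}}

```text
t: 35.88
tcp_pos: [0.6257, -0.1957, 0.2417]
ee_rot: [0.177, -3.136, -0.001]
wrist_force: [0.9, 0.2, 0.2]
finger_gap: 0.046
grip_force: 0.0
```

```bash
python3 - <<'E'
from h import *
im=vision.camera("top")[:,:,::-1].copy();cv2.imwrite("pics/top4.png",im)
s=sensors.get_state();print(s["t"],s["tcp_pos"],s["wrist_force"])
u=np.array([np.cos(np.radians(96.5)),np.sin(np.radians(96.5))]);v=np.array([-u[1],u[0]])
c=np.array([.582+.0015,.190])
for n,x,y,z in(("rimTR",-86.5,-71.5,152),("rimBR",-86.5,71.5,152),("rimTL",86.5,-71.5,152),("rimBL",86.5,71.5,152),("lug",-55,-48.5,144),("lug",23,-48.5,144),("lug",-55,48.5,144),("lug",23,48.5,144)):print(n,proj("top",np.r_[c+u*x/1e3+v*y/1e3,z/1e3]).round(1))
g=im.min(2)[150:266,106:240]
print("\n".join("%3d "%(150+2*i)+"".join(" .:-=+*#%@"[min(9,int(p)//26)] for p in r) for i,r in enumerate(g[::2])))
E
```

```text
35.925 [ 0.6258165  -0.19530023  0.24202527] [0.46277027 1.04332159 0.44886352]
rimTR [212.9 157.8]
rimBR [222.9 239.5]
rimTL [113.4 170.7]
rimBL [122.4 252.7]
lug [197.4 174.2]
lug [152.9 179.9]
lug [204.  229.1]
lug [159.2 235. ]
150 .....::::::::::::::::::::::::::::::::::::::::::::::::::-==============================================================================
152 . .. ...:::::::::::::::::::::::::::::::::::::::::::::::-==============================================================================
154 ...........::::::::::::::::::::::::::::::::::::::::::::-==============================================================================
156 .... .........::::::::::::::::::::::::::::::::::::::::::-===============================================+++***========================
158 .  ..............:::::::::::::::::::::::::::::::::::::::-===============================++++**********#*##%%#+-=======================
160  ..  ... ...........::::::::::::::::::::::::::::::::::::-================++++*********####**##*##*#*+++=--+#**-=================-:::::
162 ... ...... ......... .::::::::
[... 6493 characters left out ...]
+::::
256 . ........ ..................:-:::::::::::::::::::::-=+***#####################################################################**+::::
258 .  ..............................:::-=+**########################################################################*+==-------:::::----:
260 . .. ................-=+***###########%%%%%######%################%##########%###################**+=-------::::::::::::::::......:::-
262 ... ... .-=========*###########%%%####%%%#%%#####%%########################%%#####**+=--------::------------::::::::::::::-==---------
264  . ......-===+====+*###########%%%%%%%%%%%%%%%%%#%%###########******+==-------------------::::.....:::-==-----:::::::::::--=----------
```

The rim corners (213,157), (113,170) and (121,252) and the lugs at columns 147–159 and 192–203 match a turned, centred tray at rim height 152 within 1–2 px. The arm is clear, so I'm handing in.

```bash
python3 -c "
from cell import finish_job
print(finish_job())"
```

```text
the job is handed in; nothing more can be done
None
```

The upper tray now sits turned end for end on the lower tray's lugs, centred to within a few mm by the last top view, with the jaw on the lower tray's floor; the job is handed in, but no verdict came back.

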